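# Snap the battery cover onto the bench instrument

## Task

The battery cover stands on edge in the little wire stand: take it out, lay it flat on a free patch of the worktop with its smooth outer face up and let go of it, then pick it up again and set it over the sill of the open battery bay on the instrument. Snap it on corner by corner, pressing gently on one corner after another and never forcing the whole cover down at once, until all four clips have clicked and it sits fully home, flush all round. Leave the other things on the bench where they are.

Things in the scene. Friction and masses are not known exactly. Their poses are not given: they have to be found in the camera images.
- cover: The battery cover: white plastic tray-shaped lid, 100 mm long (x), 64 wide (y), 20 thick (z), about 0.1 kg, walls 3 mm, same either way round. Origin: centre of its open underside (rim plane); z points out of the smooth closed outer face at z = 20 mm. At the start it stands on its -y long edge in the stand, +y long edge on top 70 mm above the worktop, outer face towards the stand's -y.
- grip (a point): middle of the cover's +y long edge, at half thickness (on top at the start). At the middle of both long sides a solid block (x -13 to 13 mm, 15 mm deep inwards, flush with the rim) lets the cover be pinched through its 20 mm thickness; lying flat it can be gripped across its 64 mm width. Let go on edge, leaned over more than 0.4 rad, it falls flat. It twists springily a few degrees about x.
- corner0 (a point): press point: on the cover's outer face at cover x = -32, y = +24 mm, marked by a round disc, above a snap stud inside the cover. Set on loosely, each corner stands about 8 mm proud; its clip snaps over at roughly 15 N some 4 mm down. Until the neighbouring corners are down too, a snapped corner point can stay up to 2 mm above its final height.
- corner1 (a point): the same at cover x = -32, y = -24 mm
- corner2 (a point): the same at cover x = +32, y = -24 mm
- corner3 (a point): the same at cover x = +32, y = +24 mm
- seat (a point): centre of the battery bay, on the deck (flat top) 40 mm above the worktop; axes as the instrument's. The sill round the bay with round corner posts, 91 mm (x) by 56 mm (y), 15 mm high, goes inside the cover with 1.5 mm (x) and 1 mm (y) to spare each side. Set on level, length along this x, the cover rests with its rim 8 mm above the deck; home, its rim is on the deck and the corner points 20 mm above it.
- instrument: The instrument, fixed: white case 40 mm high; origin on the worktop below the centre of the bay; the case reaches x -62 to 62 mm, y -75 to 45 mm. Display and keys lie on the -y strip. The four clips (pairs of sprung steel jaws 8 mm above the deck) stand outside the sill at x = +-32, y = +-24 mm. Pressing all four clips at once takes about 60 N, single corners only about 15 N; more than 80 N breaks the sill.
- stand: The wire stand, fixed: white foot 116 mm (x) by 50 mm (y), 6 mm thick, origin under its centre; steel wire bows 34 mm tall on both sides of a slot 24 mm wide along its x, in which the cover stands on its long edge. Beside the work, on the right, a fixed microscope 0.43 m tall fills x 0.34 to 0.76, y -0.26 to -0.04 m.
- oil_bottle: Bystander: small cream bottle with white cap, 25 mm across, 52 mm tall. Origin: centre of its underside.
- white_bottle: Bystander: white bottle with screw cap, 33 mm across, 66 mm tall. Origin: centre of its underside.
- coverslip_box: Bystander: small square box 31x31x20 mm. Origin: centre of its underside.
- beaker: Bystander: clear glass beaker, 45 mm across, 58 mm tall. Origin: centre of its underside.
- amber_bottle_1: Bystander: amber bottle with black cap, 34 mm across, 78 mm tall. Origin: centre of its underside.
Things that resemble listed ones, but are neither listed nor needed, are in the scene too. Leave any orange look-alike of the cover alone. Leave any green look-alike of the instrument alone.

How it is judged:
On the way, in this order (a step that is already met when the one before it is completed fails the run):
1. the cover lies flat on the worktop, outer face up, and is let go (height (world z) of cover below 0.006 m and angle between cover's own z axis and vertical below 0.1 rad and contact force between the fingers and cover below 0.1 N), for 0.1 s.
2. at least one clip is home while another is not: the cover goes on corner by corner (z of any of corner0, corner1, corner2, corner3 in the frame of seat below 0.023 m and z of any of corner0, corner1, corner2, corner3 in the frame of seat above 0.0248 m and horizontal distance between cover and seat below 0.006 m and height (world z) of cover above 0.038 m), for 0.05 s.
At the end, for the whole second after the job is handed in: All four corner points stand 17 to 22.2 mm above the deck (home is 20; an unclipped corner stands about 27.8), the cover is centred on the bay within 4 mm and 0.08 rad (either way round), level within 0.05 rad and at rest (z of corner0 in the frame of seat between 0.017 and 0.0222 m and z of corner1 in the frame of seat between 0.017 and 0.0222 m and z of corner2 in the frame of seat between 0.017 and 0.0222 m and z of corner3 in the frame of seat between 0.017 and 0.0222 m and horizontal distance between cover and seat below 0.004 m and angle between the x axis of cover and the x axis of seat, either way round below 0.08 rad and angle between cover's own z axis and vertical below 0.05 rad and linear speed of cover below 0.02 m/s); the robot touches nothing.
It fails at once if the cover is forced onto the instrument with more than 80 N (contact force between cover and instrument above 80 N).
It fails at once if a bystander is pushed more than 25 mm or knocked over (distance of any of oil_bottle, white_bottle, coverslip_box, beaker, amber_bottle_1 from where it was at the start of the episode above 0.025 m or angle between any of oil_bottle, white_bottle, coverslip_box, beaker, amber_bottle_1's own z axis and vertical above 0.5 rad).
It also fails if it takes over 69 s, if anything falls off the work surface, if the arm or the gripper's body presses on something with over 40 N, if the wrist force passes 120 N, or if a joint passes its speed limit or range.

## Robot

A 6-joint arm with a two-finger parallel gripper is mounted at the origin on a cart in front of the work surface, level with it; the furniture and walls round the work are solid. World frame = base frame: x ahead of the robot, y to its left, z up, the work surface at z = 0. Lengths are in m, angles in rad, forces in N, time in s.
With the tool pointing down it reaches from about 0.35 to 1 m from the base axis. Payload 7.1 kg.
Tool frame: the origin (TCP) lies between the finger pads; the fingertips stand 22 mm ahead of it and the grasp point (between the pads) lies 3 mm ahead of it; x points along the fingers, y is the direction in which the jaws open and shut, and the axes are right-handed (so a half turn about x gives the same grasp; the last joint's range is limited). The gripper opens to 85 mm and grips with 20 to 120 N. Pads are 22 mm wide; open, the fingers measure 114 mm over their backs; the gripper's body (76 mm by 85 mm) begins 54 mm behind the grasp point. The pads swing forward as they close: fully open they stand 13 mm farther back than shut.
Start: joints at [1.134, 0.423, 1.63, -0, 1.089, -0.019], TCP at [0.254, 0.571, 0.253] pointing down, gripper open.
Joint ranges: [-3, 3], [-0.9, 2.11], [0.09, 2.58], [-1.31, 4.45], [0.11, 2.69], [-2.54, 2.54]. Speed limits (rad/s): [2.39, 2.39, 3.01, 3.14, 3.14, 3.14].

## Interface

Orientations are given as a rotation vector (axis times angle).
In Python, from rig import manip gives the robot as it stands. The module is installed in compiled form; this text tells all that it offers. Calls block until the motion is done:
- manip.move_to(position, orientation): joint-space move of the TCP to a pose.
- manip.servo_line(position, orientation=None, rate=0.15): straight line of the TCP; orientation=None keeps the orientation; rate is the mean speed in m/s.
- manip.set_joints(angles): joint-space move.
- manip.command_gripper(opening, f_grip=None): finger opening in m; f_grip is the grip in N (None keeps the last); returns when the fingers have stopped.
- manip.hold(seconds).
- manip.solve_ik(position, orientation): joint angles nearest the present ones, or None.
- manip.camera(name): name is "scene" or "top"; returns a dict with "image" (420x560x3 uint8, red, green, blue), "fx", "fy", "cx", "cy" (pixels), "cam_to_world" (4x4, takes a point from camera to world coordinates). Camera axes: x right, y down, z forward; pixel columns grow to the right and rows downward; lengths in m; the calibration is good to about 2 mm. A picture is of the moment at which its call begins. There is no depth.
A pose or a line that the arm cannot do raises manip.IKError and nothing moves.
- manip.sign_off(): hands the job in, once; it reports no verdict.
Readings, each from a call of its own:
- manip.get_time(): time.
- manip.get_joint_positions(): joint angles.
- manip.get_joint_vel(): joint speeds.
- manip.get_tau(): joint torques, N m.
- manip.get_position(): TCP position.
- manip.get_ee_rot(): TCP orientation.
- manip.get_contact_force(): force on the tool from outside, world axes, zero at the start.
- manip.get_torque(): the same for the moment, N m.
- manip.get_width(): finger opening in m.
Only numpy, scipy, OpenCV 4.12 (cv2) and the standard library are available. Lean on these libraries where they do the work, as an engineer would, in place of code of your own. Each camera call takes 0.05 s, during which the arm holds its last target.

## Working session

There is one attempt and no reset: what is moved stays moved. The work goes in short steps, each a Python script; the robot and the scene stay as the last script left them, time stands still between calls to the robot, and variables do not carry over. Pictures are saved under pics/ and viewed, and the job is handed in when it is done.

```bash
mkdir -p pics; python3 - <<'E'
from rig import manip
import cv2,numpy as np
for n in("scene","top"):
    c=manip.camera(n)
    cv2.imwrite(f"pics/{n}0.png",c["image"][:,:,::-1])
    np.savez(f"{n}0.npz",**{k:v for k,v in c.items()})
    print(n,c["fx"],c["fy"],c["cx"],c["cy"]);print(np.round(c["cam_to_world"],4))
print(manip.get_time(),manip.get_ee_rot(),manip.get_position(),manip.get_width())
E
```

```text
scene 466.0483653416931 466.0483653416931 284.77398650838535 205.32105532359444
[[-0.5132 -0.3174  0.7974 -0.4056]
 [-0.8581  0.2078 -0.4695  0.5926]
 [-0.0167 -0.9253 -0.379   0.5328]
 [ 0.      0.      0.      1.    ]]
top 442.2281166104264 442.2281166104264 275.11343344942117 210.29275805357483
[[-0.0082 -0.9972  0.074   0.4288]
 [-0.9996  0.0101  0.0252  0.0225]
 [-0.0259 -0.0737 -0.9969  1.4984]
 [ 0.      0.      0.      1.    ]]
0.1 [ 0.32669486  1.54616547 -0.32880351] [0.25337108 0.5708328  0.25263456] 0.08570301647219009
```

View pics/scene0.png

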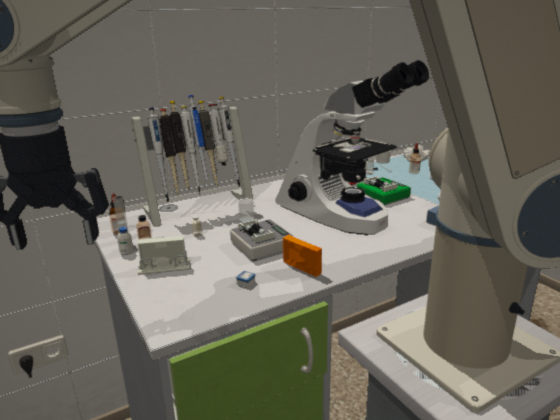

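View pics/top0.png

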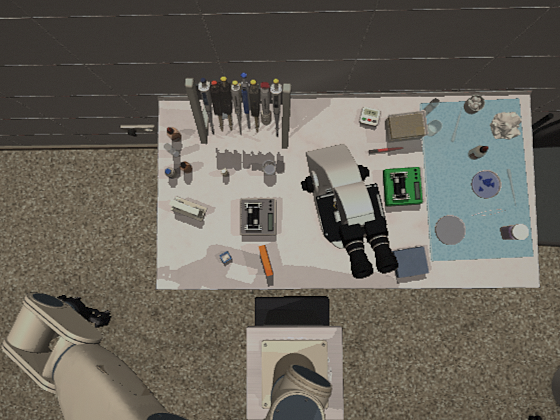

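The scene view shows the white cover in its stand at about (163,255), top (188,209). The white instrument is at scene (262,238), top (258,218). The orange look-alike is at scene (302,255) and the green one at scene (383,190), and I'll leave both alone. Next I'll enlarge the cover and the instrument to confirm.

```bash
python3 - <<'E'
import cv2,numpy as np
t=cv2.imread("pics/top0.png");s=cv2.imread("pics/scene0.png")
a=cv2.resize(t[130:290,155:295],None,fx=5,fy=5,interpolation=cv2.INTER_CUBIC)[:,:]
cv2.imwrite("pics/topc.png",cv2.resize(t[180:290,158:288],None,fx=5.4,fy=5.4,interpolation=cv2.INTER_CUBIC))
cv2.imwrite("pics/scenec.png",cv2.resize(s[180:300,100:330],None,fx=3.45,fy=3.45,interpolation=cv2.INTER_CUBIC))
E
```

```text
(no output)
```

View pics/topc.png

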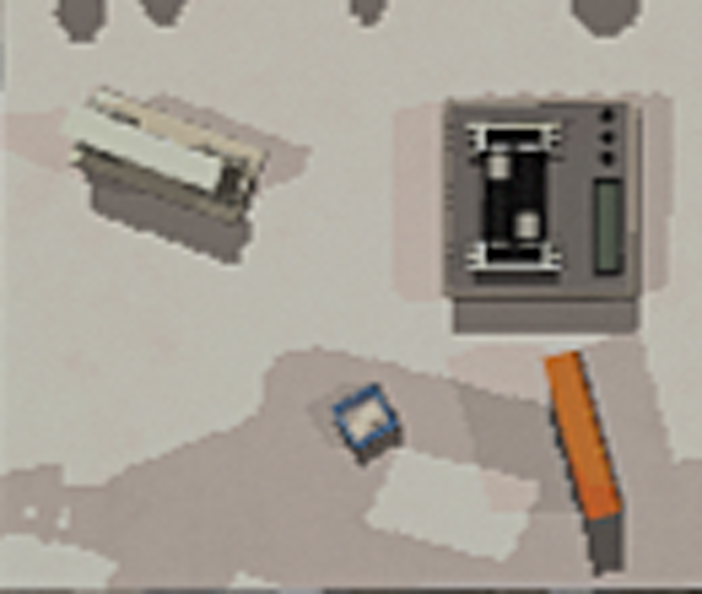

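View pics/scenec.png

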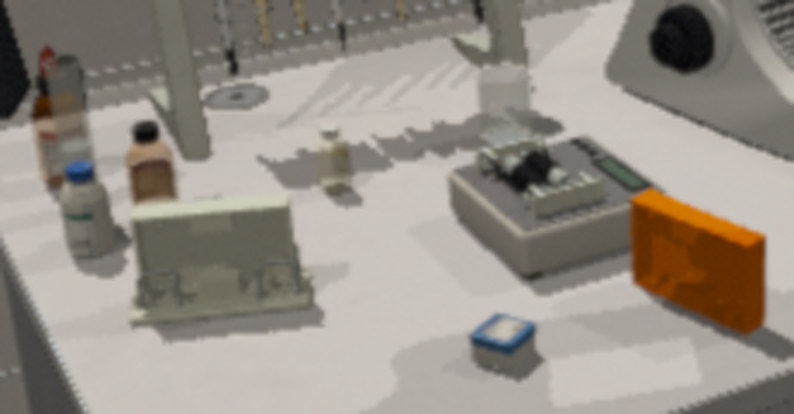

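```bash
python3 - <<'E'
import cv2,numpy as np
t=cv2.imread("pics/top0.png");s=cv2.imread("pics/scene0.png")
A=cv2.resize(s[225:280,130:200],None,fx=11,fy=11,interpolation=cv2.INTER_CUBIC)
g=A.astype(float); g=np.clip((g-90)*1.7,0,255).astype(np.uint8)
cv2.imwrite("pics/cov_s.png",g[:600])
A=cv2.resize(t[190:232,165:215],None,fx=14,fy=14,interpolation=cv2.INTER_CUBIC)
cv2.imwrite("pics/cov_t.png",A)
E
```

```text
(no output)
```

View pics/cov_s.png

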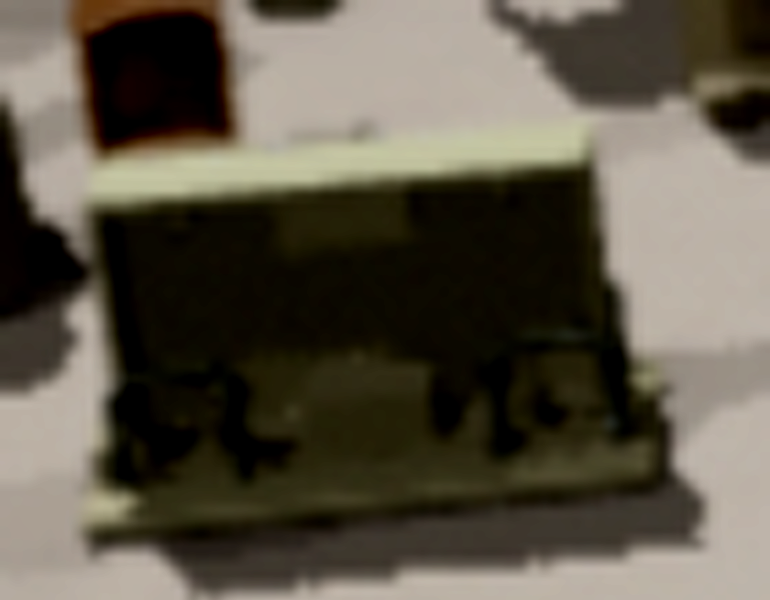

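View pics/cov_t.png

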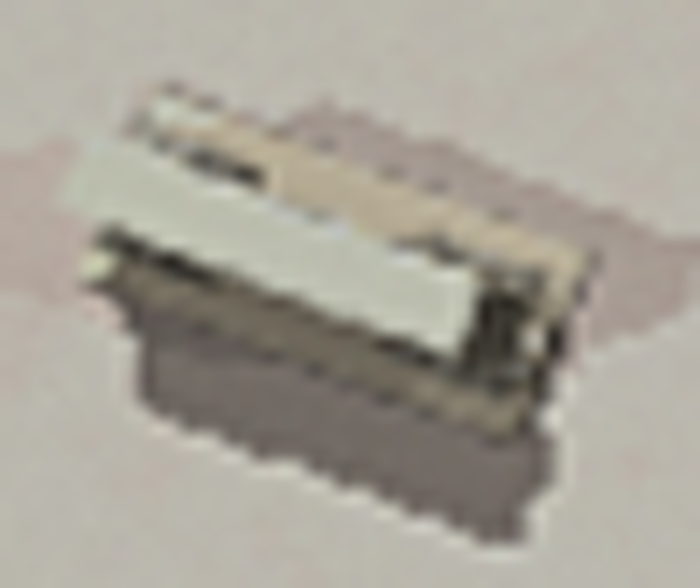

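The crop shows the pale block patches at the middle of the top and bottom edges, and the inside of the walls. So the open underside faces the robot (−x) and the outer face points +x. The instrument's display is at top-image right, so its −y is about world −y and its yaw is about 0. Now I'll measure both.

```bash
cat > h.py <<'E'
import numpy as np,cv2
class Cam:
    def __init__(s,f):
        d=dict(np.load(f)) if isinstance(f,str) else f
        s.K=np.array([[d["fx"],0,d["cx"]],[0,d["fy"],d["cy"]],[0,0,1.]]);s.T=d["cam_to_world"];s.im=np.ascontiguousarray(d["image"])
    def ray(s,p,z):
        p=np.atleast_2d(p).astype(float)
        d=np.c_[p,np.ones(len(p))]@np.linalg.inv(s.K).T@s.T[:3,:3].T
        o=s.T[:3,3];return o+d*((z-o[2])/d[:,2])[:,None]
    def proj(s,P):
        P=np.atleast_2d(P);q=(P-s.T[:3,3])@s.T[:3,:3]@s.K.T;return q[:,:2]/q[:,2:]
E
python3 - <<'E'
from h import *
t=Cam("top0.npz");s=Cam("scene0.npz")
def px(c,l):
    return [tuple(c.im[v,u]) for u,v in l]
print("strip top",px(t,[(180,205),(190,208),(195,211)]),"table",px(t,[(170,230),(220,200)]),"foot",px(t,[(190,203)]))
print("scene strip",px(s,[(150,240),(165,239),(178,238)]),"table",px(s,[(200,260)]))
print("case",px(t,[(243,205),(243,230),(270,232)]))
for c,n,z,roi in((t,"top",.07,(165,190,215,232)),(s,"scene",.07,(130,225,200,280))):
    x0,y0,x1,y1=roi
    im=c.im[y0:y1,x0:x1].astype(int)
    m=((im[...,1]-im[...,0]>=4)&(im[...,1]>185 if n=="top" else im[...,1]>165)).astype(np.uint8)
    nn,lab,st,_=cv2.connectedComponentsWithStats(m)
    k=1+st[1:,4].argmax();mm=(lab==k).astype(np.uint8)
    cs,_=cv2.findContours(mm,0,1);cc=max(cs,key=len)
    print(n,st[k]); 
    v,u=np.nonzero(mm)
    W=c.ray(np.c_[u+x0,v+y0],z)[:,:2]
    r=cv2.minAreaRect(W.astype(np.float32)*1000)
    C=np.cov(W.T);w,V=np.linalg.eigh(C)
    print(W.mean(0),r,"pca deg",np.degrees(np.arctan2(V[1,1],V[0,1])),"len,wid",np.sqrt(12*w[::-1]))
E
```

```text
strip top [(np.uint8(187), np.uint8(189), np.uint8(173)), (np.uint8(187), np.uint8(190), np.uint8(175)), (np.uint8(187), np.uint8(189), np.uint8(173))] table [(np.uint8(187), np.uint8(182), np.uint8(173)), (np.uint8(186), np.uint8(181), np.uint8(170))] foot [(np.uint8(182), np.uint8(172), np.uint8(150))]
scene strip [(np.uint8(204), np.uint8(204), np.uint8(184)), (np.uint8(204), np.uint8(204), np.uint8(184)), (np.uint8(204), np.uint8(204), np.uint8(184))] table [(np.uint8(196), np.uint8(190), np.uint8(184))]
case [(np.uint8(96), np.uint8(89), np.uint8(86)), (np.uint8(103), np.uint8(96), np.uint8(92)), (np.uint8(108), np.uint8(102), np.uint8(98))]
top [23 16  2  2  2]
[0.55004422 0.34087242] ((550.044189453125, 340.8724365234375), (4.667494297027588, 0.0), -135.06039428710938) pca deg -135.06033086632672 len,wid [0.01143289 0.        ]Traceback (most recent call last):
  File "<stdin>", line 13, in <module>
ValueError: attempt to get argmax of an empty sequence
```

```bash
python3 - <<'E'
from h import *
t=Cam("top0.npz");s=Cam("scene0.npz")
def meas(c,m,z,x0,y0,n):
    m=m.astype(np.uint8)
    nn,lab,st,_=cv2.connectedComponentsWithStats(m,connectivity=4)
    k=1+st[1:,4].argmax();mm=(lab==k)
    v,u=np.nonzero(mm)
    W=c.ray(np.c_[u+x0,v+y0],z)[:,:2]
    r=cv2.minAreaRect(W.astype(np.float32)*1000)
    w,V=np.linalg.eigh(np.cov(W.T))
    print(n,st[k],"mean",W.mean(0).round(4),"rect",np.round(r[0],1),np.round(r[1],1),round(r[2],1),"pca",np.degrees(np.arctan2(V[1,1],V[0,1])).round(1),"len,wid",np.sqrt(12*w[::-1]).round(4))
    return mm
for c,n,roi,th in((t,"top",(165,190,215,232),(1,180)),(s,"scene",(130,225,200,280),(0,190))):
    x0,y0,x1,y1=roi
    im=c.im[y0:y1,x0:x1].astype(int)
    m=(im[...,1]-im[...,0]>=th[0])&(im[...,1]>th[1])
    mm=meas(c,m,.07,x0,y0,n)
    print("\n".join("".join(".#"[int(b)] for b in r) for r in mm[:26]))
# instrument deck in top view
x0,y0,x1,y1=230,190,290,250
im=t.im[y0:y1,x0:x1].astype(int)
g=im.max(2)
for v in (0,5,8,10,20,30,43,44,45,46,47,48,49): print(v+y0,g[v,5:52])
E
```

```text
top [  5   9  29  16 158] mean [0.5497 0.3569] rect [549.5 356.6] [96.8 17.7] 68.2 pca 68.5 len,wid [0.0982 0.0175]
..................................................
..................................................
..................................................
..................................................
..................................................
..................................................
..................................................
..................................................
..................................................
......#...........................................
......####........................................
......######......................................
.....#########....................................
.....###########..................................
.....###############..............................
.......###############............................
..........###############.........................
............###############.......................
...............###############....................
...............
[... 4148 characters left out ...]
20 119 120 120 118 121 120 118 119 117 119 119 119 118 121 120 117
 117 120 119 118 108 148 196 187 187 189 186]
237 [187 187 186 185 188 194 169 106 115 114 116 115 115 116 116 115 114 115
 116 115 117 115 115 115 114 114 113 117 113 114 114 115 114 115 117 115
 113 114 116 115 105 148 195 189 184 188 187]
238 [186 186 186 188 187 193 167 106 113 113 115 114 115 116 112 115 114 113
 114 116 115 114 115 114 117 116 114 114 110 113 113 114 115 115 113 112
 115 115 114 114 107 147 195 187 188 186 188]
239 [186 188 187 187 189 192 166 106 111 114 116 115 112 113 112 114 113 114
 113 113 113 117 114 114 112 115 114 113 114 113 112 113 114 111 114 111
 114 114 114 112 105 145 196 188 188 188 187]
```

```bash
python3 - <<'E'
from h import *
t=Cam("top0.npz");s=Cam("scene0.npz")
g=t.im.max(2).astype(float)
def cross(p,lev):  # first crossing bright->dark
    for i in range(len(p)-1):
        if p[i]>=lev>p[i+1]: return i+(p[i]-lev)/(p[i]-p[i+1])
L=[(232+cross(g[v,232:250],150),v) for v in range(202,232)]
R=[(288-cross(g[v,288:270:-1],150),v) for v in range(202,232)]
T=[(u,190+cross(g[190:205,u],125)) for u in range(245,272)]
B=[(u,228+cross(g[228:240,u],92)) for u in range(243,270)]
for n,E in zip("LRTB",(L,R,T,B)):
    W=t.ray(E,.04)[:,:2];m=np.median(W,0);vx=cv2.fitLine(W.astype(np.float32)*1000,cv2.DIST_HUBER,0,.01,.01).ravel()
    print(n,m.round(4),"dir",np.degrees(np.arctan2(vx[1],vx[0])).round(2),"pt",vx[2:].round(1),np.median(np.array(E),0))
A=cv2.resize(t.im[190:250,225:290],None,fx=10,fy=10,interpolation=cv2.INTER_CUBIC)
cv2.imwrite("pics/inst_t.png",A[:,:,::-1])
A=cv2.resize(s.im[210:265,222:300],None,fx=10,fy=10,interpolation=cv2.INTER_CUBIC)
cv2.imwrite("pics/inst_s.png",A[:,:,::-1])
E
```

```text
L [0.5176 0.1777] dir -0.06 pt [526.3 177.7] [239.45454545 216.5       ]
R [0.5164 0.0546] dir -0.57 pt [516.8  54.6] [276.609375 216.5     ]
T [0.5762 0.1159] dir -88.57 pt [575.9 115.8] [258.         198.54545455]
B [0.4737 0.123 ] dir 86.77 pt [473.  131.5] [256.         229.63063063]
```

View pics/inst_t.png

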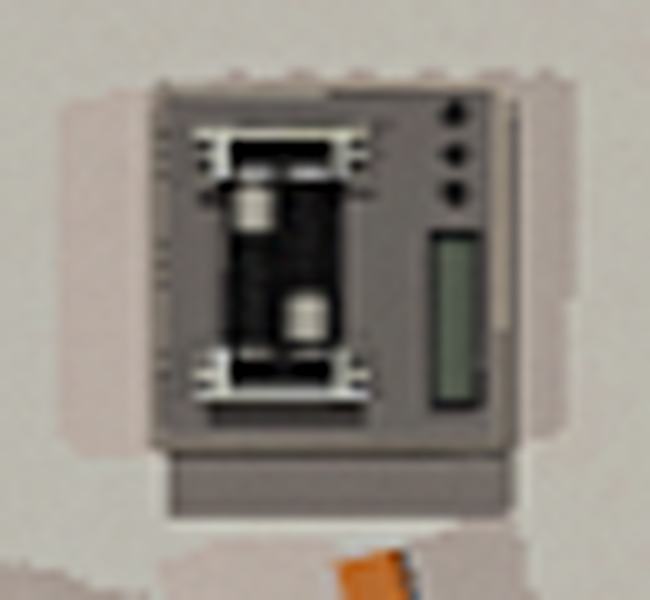

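View pics/inst_s.png

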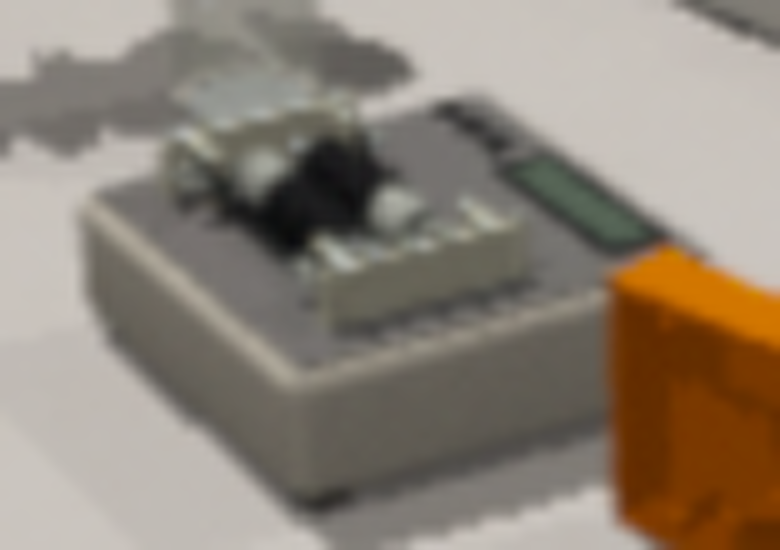

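```bash
python3 - <<'E'
from h import *
t=Cam("top0.npz");s=Cam("scene0.npz")
print("seat crop est",t.ray([(252.8,216.05)],.055))
g=t.im.max(2).astype(float)
np.set_printoptions(linewidth=220)
print(g[200:234,243:264].astype(int))
print("end spans cols247..257:")
E
```

```text
seat crop est [[0.51774111 0.13228648 0.055     ]]
[[ 97  96  98  99  97  97  95  97  98  96  97  95  98  99 100 102 102 102 102 105 104]
 [101  99  99  97  99  94  93  92  94  94  94  93  96  95  94  93  93  98 101  99 100]
 [ 98 110 121 119 123 105  88  87  92  96  97  91  88  87  85  93 102 109 115  83  85]
 [ 91 140 178 178 197 161 166 170 171 168 168 168 167 169 162 182 194 155 135  83  97]
 [ 95  77  50 136 172   0   0   0   0   0   0   0   0   0   9 110 140  55  74  89 103]
 [ 96 102 114 171 176   0   0   0   3   5  12   2   0   0  20 104 151 140 130  86  94]
 [ 96  82  41 140 180  28  68  73  68  39  33  65  76  73  62 110 130  34  61  92 104]
 [ 97  99  94 146 163  77 148 152 133  76  64 131 159 157 123 102 131  95 103  95 105]
 [ 97 103 106  74   0  21  80 100  56  24  13  14  14  10  11   2  46  91  95 100 105]
 [105  88  46  41  24  85 158 176 143  60   6  16  23  18   8   7  43  67  62  79 103]
 [104  93  63  58  31  84 155 172 140  58   8  12  22  18  14   8  73 114 105 105 105]
 [102 106 106  97  59  84 158 174 139  56   9  21  24  18  15  22  77 110 105 102 102]
 [103
[... 1233 characters left out ...]
5   0   0   7   5  15  22  13   2   0   0 100 134  64  81  92 104]
 [ 91 137 182 187 174   0   0   4   4  10  17   8   0   0   0  98 155 155 153  88 103]
 [ 89  90  82 142 178  61  71  76  73  76  75  75  76  72  66 126 154  70  77  87 100]
 [ 94 130 166 174 184 155 158 160 160 162 161 162 162 161 157 177 194 172 149  86  94]
 [103  98  75  41  45  47  49  51  50  50  51  51  53  51  46  34  31  37  73 105 104]
 [105 104  88  49  53  54  52  55  53  53  53  52  55  52  55  54  55  51  77 107 103]
 [103 105  95  65  67  69  67  69  68  70  70  69  69  68  68  70  68  66  82 104 102]
 [113 115 115 119 120 121 119 120 118 119 119 119 118 117 117 118 118 116 114 110 110]]
end spans cols247..257:
```

```bash
cat >> h.py <<'E'
def box(P,yaw,pts):
    c,s=np.cos(yaw),np.sin(yaw);p=np.atleast_2d(pts).astype(float).copy()
    R=np.array([[c,-s,0],[s,c,0],[0,0,1]]);return p@R.T+np.array(P)
def draw(c,polys,roi,f,name):
    x0,y0,x1,y1=roi
    A=cv2.resize(c.im[y0:y1,x0:x1],None,fx=f,fy=f,interpolation=cv2.INTER_CUBIC)[:,:,::-1].copy()
    for P,col in polys:
        q=(c.proj(P)-[x0,y0]+.5)*f-.5
        cv2.polylines(A,[np.round(q*16).astype(np.int32)],True,col,1,cv2.LINE_AA,4)
    cv2.imwrite(name,A)
def rect(a,b,c,d,z): return np.array([(a,c,z),(b,c,z),(b,d,z),(a,d,z)])
E
python3 - <<'E'
from h import *
t=Cam("top0.npz");s=Cam("scene0.npz")
seat=(.5179,.1328,0);yaw=0.
cov=(.5497,.3568,0);cy=np.radians(68.3)
P=[(box(seat,yaw,rect(-.0455,.0455,-.028,.028,.055)),(0,0,255)),(box(seat,yaw,rect(-.062,.062,-.075,.045,.04)),(0,255,0))]
Q=[(box(cov,cy,rect(-.05,.05,-.01,.01,.07)),(0,0,255)),(box(cov,cy,rect(-.058,.058,-.025,.025,.006)),(0,255,0))]
draw(t,P,(225,190,290,250),10,"pics/ov_it.png");draw(s,P,(222,210,300,265),10,"pics/ov_is.png")
draw(t,Q,(165,190,215,232),12,"pics/ov_ct.png");draw(s,Q,(130,225,200,280),10,"pics/ov_cs.png")
a=[cv2.imread("pics/ov_%s.png"%k) for k in("it","is","ct","cs")]
a=[cv2.resize(x,(400,300)) for x in a]
cv2.imwrite("pics/ov.png",np.vstack([np.hstack(a[:2]),np.hstack(a[2:])]))
E
```

```text
(no output)
```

View pics/ov.png

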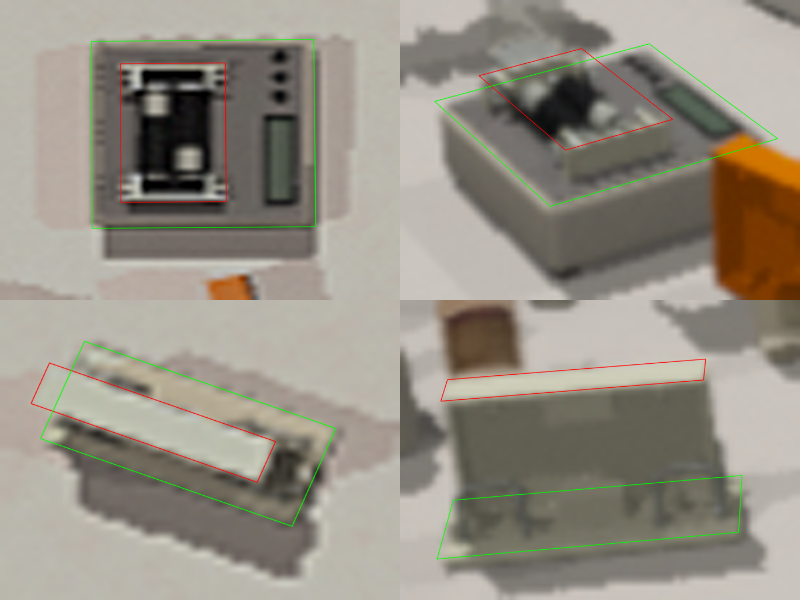

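Both overlays fit. Seat is at about (0.518, 0.133) and the cover at about (0.550, 0.357) with its long axis at 68.3°. The scene camera sits about 1 px off, which is within calibration. Next is an IK dry run of the whole plan.

```bash
cat >> h.py <<'E'
from scipy.spatial.transform import Rotation as Ro
def rv(xa,ya):
    xa=np.array(xa,float);xa/=np.linalg.norm(xa);ya=np.array(ya,float);ya-=xa*(ya@xa);ya/=np.linalg.norm(ya)
    return Ro.from_matrix(np.c_[xa,ya,np.cross(xa,ya)]).as_rotvec()
def down(a): return rv((0,0,-1),(np.cos(a),np.sin(a),0))   # jaws along angle a
def tilt(a,th): # n azimuth a, lean th: approach sin*n - cos*up, jaws along cover z
    n=np.array([np.cos(a),np.sin(a),0]);u=np.array([0,0,1.])
    return rv(np.sin(th)*n-np.cos(th)*u, np.cos(th)*n+np.sin(th)*u)
E
python3 - <<'E'
from h import *
from rig import manip
t=Cam("top0.npz")
print("bench/bystanders:",{k:t.ray([p],z)[0].round(3)[:2] for k,p,z in(("amber",(186,166),.078),("amber2",(173,133),.08),("white",(170,172),.066),("oil",(226,173),.052),("slip",(225,257),.02),("edgeL",(158,245),0),("edgeB",(200,288),0),("beaker",(270,167),.058))})
def ik(n,p,r):
    q=manip.solve_ik(p,r);print(n,None if q is None else np.round(q,2))
a=np.radians(68.3-90)
for s in(0,np.pi): ik(f"grasp{s:.0f}",(.5497,.3568,.065),down(a+s))
for az in(-22,0,20,40):
  for th in(.6,.8):
    ik(f"tilt{az},{th}",(.40,.335,.06),tilt(np.radians(az),th))
  for s in(0,np.pi): ik(f"flat{az},{s:.0f}",(.43,.335,.025),down(np.radians(az)+s))
for s in(1,-1): ik(f"seat{s}",(.518,.133,.075),down(s*np.pi/2))
E
```

```text
bench/bystanders: {'amber': array([0.682, 0.348]), 'amber2': array([0.792, 0.391]), 'white': array([0.665, 0.404]), 'oil': array([0.662, 0.221]), 'slip': array([0.384, 0.228]), 'edgeL': array([0.426, 0.46 ]), 'edgeB': array([0.28 , 0.316]), 'beaker': array([0.679, 0.075])}
grasp0 [ 0.56  0.71  1.65 -0.    0.79  0.94]
grasp3 [ 0.56  0.71  1.65 -0.    0.79 -2.21]
tilt-22,0.6 [ 0.97  0.64  2.07 -1.17  0.64  2.4 ]
tilt-22,0.8 None
flat-22,0 [ 0.64  0.67  1.9  -0.    0.57  1.02]
flat-22,3 [ 0.64  0.67  1.9  -0.    0.57 -2.12]
tilt0,0.6 None
tilt0,0.8 None
flat0,0 [ 0.64  0.67  1.9  -0.    0.57  0.64]
flat0,3 [ 0.64  0.67  1.9  -0.    0.57 -2.5 ]
tilt20,0.6 None
tilt20,0.8 None
flat20,0 [ 0.64  0.67  1.9  -0.    0.57  0.29]
flat20,3 None
tilt40,0.6 None
tilt40,0.8 None
flat40,0 [ 0.64  0.67  1.9   0.    0.57 -0.06]
flat40,3 None
seat1 [ 0.23  0.57  1.92 -0.    0.65 -1.34]
seat-1 [ 0.23  0.57  1.92 -0.    0.65  1.8 ]
```

```bash
python3 - <<'E'
from h import *
from rig import manip
for pos in((.45,.33,.06),(.42,.30,.1)):
 for az in range(-180,180,30):
  for th in(.6,.8):
   for fl in(0,1):
    r=tilt(np.radians(az),th)
    if fl: r=(Ro.from_rotvec(r)*Ro.from_euler("x",np.pi)).as_rotvec()
    q=manip.solve_ik(pos,r)
    if q is not None: print(pos,az,th,fl,np.round(q,2))
E
```

```text
(0.45, 0.33, 0.06) -180 0.6 1 [0.48 0.82 1.56 0.27 1.32 0.34]
(0.45, 0.33, 0.06) -180 0.8 1 [0.45 0.91 1.45 0.32 1.52 0.31]
(0.45, 0.33, 0.06) -150 0.6 1 [0.59 0.85 1.5  0.04 1.4  0.05]
(0.45, 0.33, 0.06) -150 0.8 1 [0.59 0.94 1.38 0.05 1.62 0.05]
(0.45, 0.33, 0.06) -120 0.6 1 [ 0.71  0.84  1.52 -0.19  1.36 -0.24]
(0.45, 0.33, 0.06) -120 0.8 1 [ 0.73  0.93  1.41 -0.23  1.57 -0.23]
(0.45, 0.33, 0.06) -90 0.6 1 [ 0.81  0.8   1.63 -0.43  1.21 -0.51]
(0.45, 0.33, 0.06) -90 0.8 1 [ 0.85  0.88  1.54 -0.5   1.4  -0.46]
(0.45, 0.33, 0.06) -60 0.6 0 [ 0.88  0.74  1.79 -0.69  0.98  2.43]
(0.45, 0.33, 0.06) -60 0.6 1 [ 0.88  0.74  1.79 -0.69  0.98 -0.72]
(0.45, 0.33, 0.06) -60 0.8 1 [ 0.94  0.81  1.74 -0.8   1.14 -0.59]
(0.45, 0.33, 0.06) -30 0.6 0 [ 0.89  0.67  1.97 -1.05  0.7   2.31]
(0.45, 0.33, 0.06) -30 0.6 1 [ 0.89  0.67  1.97 -1.05  0.7  -0.83]
(0.45, 0.33, 0.06) -30 0.8 1 [ 0.98  0.74  1.97 -1.24  0.86 -0.58]
(0.45, 0.33, 0.06) 0 0.8 1 [ 0.89  0.7   2.18  4.29  0.66 -0.33]
(0.45, 0.33, 0.06) 30 0.6 1 [ 0.65  0.61  2.21  3.39  0.28 -0.14]
(0.45, 0.33, 0.06) 30 0.8 1 [ 0.66  0.69  2.29  3
[... 1677 characters left out ...]
1 [ 0.64  0.57  2.39  3.29  0.62 -0.04]
(0.42, 0.3, 0.1) 60 0.6 0 [ 0.42  0.49  2.26  1.89  0.36 -2.45]
(0.42, 0.3, 0.1) 60 0.6 1 [0.42 0.49 2.26 1.89 0.36 0.69]
(0.42, 0.3, 0.1) 60 0.8 1 [0.34 0.58 2.33 2.24 0.64 0.25]
(0.42, 0.3, 0.1) 90 0.6 0 [ 0.3   0.54  2.12  1.16  0.63 -2.29]
(0.42, 0.3, 0.1) 90 0.6 1 [0.3  0.54 2.12 1.16 0.63 0.85]
(0.42, 0.3, 0.1) 90 0.8 1 [0.21 0.61 2.15 1.4  0.79 0.54]
(0.42, 0.3, 0.1) 120 0.6 0 [ 0.29  0.6   1.95  0.77  0.91 -2.38]
(0.42, 0.3, 0.1) 120 0.6 1 [0.29 0.6  1.95 0.77 0.91 0.76]
(0.42, 0.3, 0.1) 120 0.8 1 [0.22 0.68 1.93 0.9  1.06 0.59]
(0.42, 0.3, 0.1) 150 0.6 1 [0.36 0.67 1.78 0.5  1.15 0.57]
(0.42, 0.3, 0.1) 150 0.8 1 [0.31 0.75 1.72 0.58 1.32 0.49]
```

Plan: pinch with tool y = −n, swing the cover's normal to world −y, lean it 0.75 rad, stand it on its edge near (0.42, 0.34) and let it fall open-side down. Grasping first.

```bash
cat >> h.py <<'E'
def snap(manip,name,roi_top=None,roi_s=None,f=6):
    r={}
    for n,roi in(("top",roi_top),("scene",roi_s)):
        if roi is None: continue
        c=manip.camera(n);C=Cam(c);r[n]=C;np.savez(f"{name}_{n}.npz",**c)
        draw(C,[],roi,f,f"pics/{name}_{n}.png")
    return r
E
python3 - <<'E'
from h import *
from rig import manip
r=down(np.radians(68.3-90)+np.pi)
manip.command_gripper(.055,40)
manip.move_to((.5497,.3568,.16),r)
print(manip.get_time(),manip.get_joint_positions().round(2) if hasattr(manip.get_joint_positions(),'round') else manip.get_joint_positions())
manip.servo_line((.5497,.3568,.065),rate=.12)
print(manip.get_position(),manip.get_contact_force())
snap(manip,"g1",(165,180,225,232),(110,205,220,285),7)
print(manip.get_time())
E
```

```text
2.4 [ 0.56  0.58  1.62  0.    0.95 -2.2 ]
[0.55017873 0.35717018 0.06568283] [ 1.06491701 -0.11628631  0.24203373]
3.4417
```

View pics/g1_scene.png

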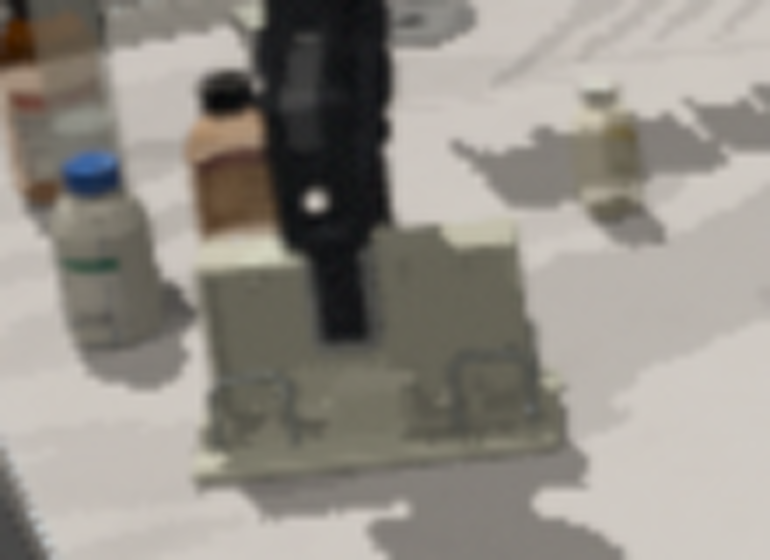

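The finger straddles the cover near its middle block at crop (343,300). Closing and lifting.

```bash
python3 - <<'E'
from h import *
from rig import manip
manip.command_gripper(0.0,45)
print(manip.get_width(),manip.get_contact_force(),manip.get_position())
p=np.array(manip.get_position())
manip.servo_line((p[0],p[1],.17),rate=.12)
print(manip.get_width(),manip.get_contact_force(),manip.get_time())
snap(manip,"g2",(165,180,225,232),(110,175,220,255),7)
E
```

```text
0.01948467976755895 [-0.38077517 -0.32194587  4.76602213] [0.55010504 0.35700987 0.06563904]
0.019289972298420468 [ 0.69644219 -0.56614226 -1.46855677] 4.875
```

View pics/g2_scene.png

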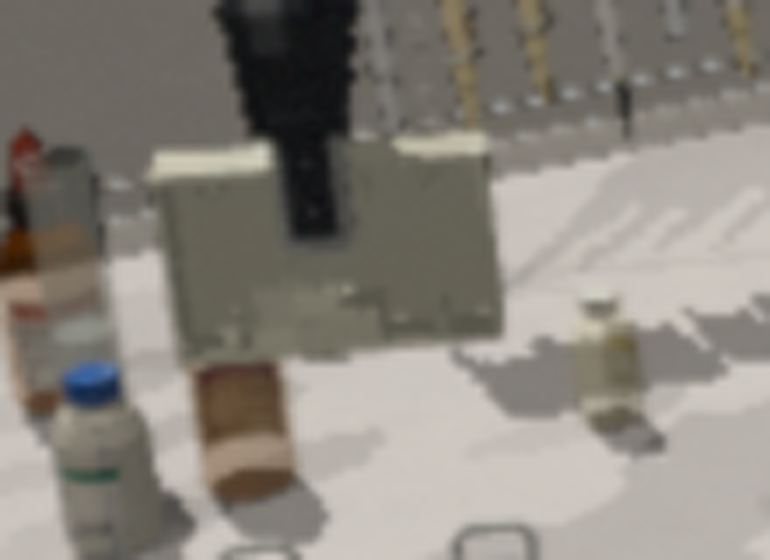

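```bash
python3 - <<'E'
from h import *
from rig import manip
def R(th): return (Ro.from_rotvec(tilt(-np.pi/2,th))*Ro.from_euler("x",np.pi)).as_rotvec()
th=.75
B=np.array([.42,.313,.003])
tcp=B+.0596*np.array([0,np.sin(th),np.cos(th)])+.010*np.array([0,-np.cos(th),np.sin(th)])
manip.servo_line((.46,.345,.19),rate=.2)
manip.move_to(tcp+[0,0,.10],R(th))
print(manip.get_time(),manip.get_contact_force(),manip.get_position(),tcp)
manip.servo_line(tcp+[0,0,.01],rate=.12)
f0=np.array(manip.get_contact_force())
for dz in np.arange(.008,-.008,-.002):
    manip.servo_line(tcp+[0,0,dz],rate=.04)
    f=np.array(manip.get_contact_force())-f0
    print(round(dz,4),f.round(2))
    if np.linalg.norm(f)>2.5: break
snap(manip,"p1",(160,210,260,285),(110,200,260,310),5)
print(manip.get_time())
E
```

```text
7.05 [ 0.70380848  0.63075324 -1.10854675] [0.42042501 0.34625349 0.15322836] [0.42       0.34630878 0.05342504]
0.008 [0.07 0.   0.09]
0.006 [ 0.03 -0.53 -0.03]
0.004 [-0.07 -0.64 -0.36]
0.002 [ 0.72  0.25 -0.41]
0.0 [-0.33 -0.03 -0.19]
-0.002 [-0.72 -0.08 -0.63]
-0.004 [-1.66  1.67  4.99]
9.8
```

View pics/p1_scene.png

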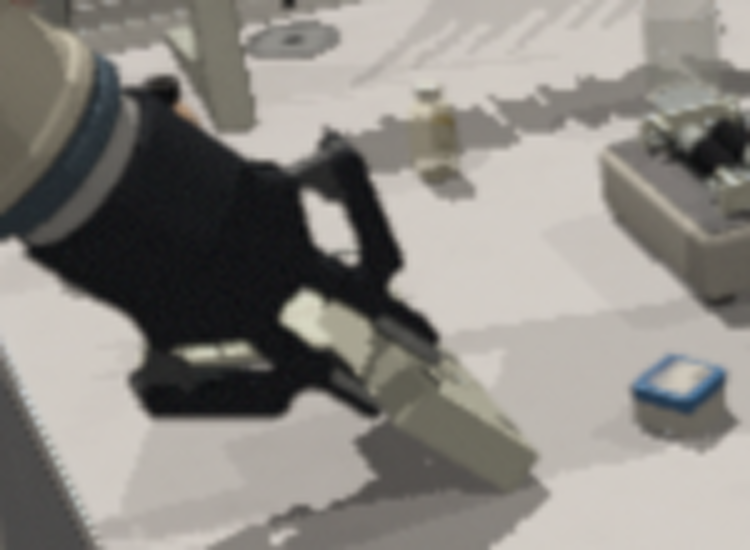

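The cover's lower edge touches the table at 5 N, leaning with its outer face up. Releasing and withdrawing along the tool.

```bash
python3 - <<'E'
from h import *
from rig import manip
th=.75
p=np.array(manip.get_position());a=np.array([0,-np.sin(th),-np.cos(th)])
manip.command_gripper(.05)
print(manip.get_contact_force())
manip.servo_line(p-.09*a,rate=.15)
snap(manip,"p2",(160,210,260,285),(110,200,260,310),5)
print(manip.get_time())
E
```

```text
[-0.02941764  0.56094118 -0.68331879]
11.0583
```

View pics/p2_scene.png

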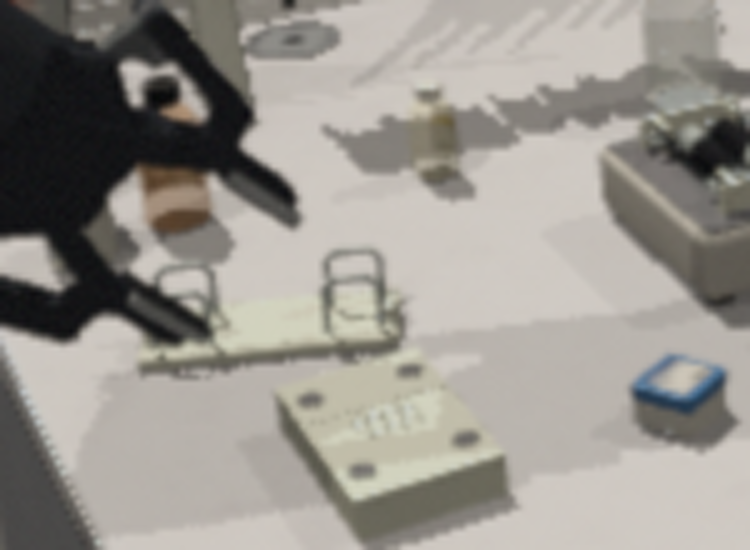

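View pics/p2_top.png

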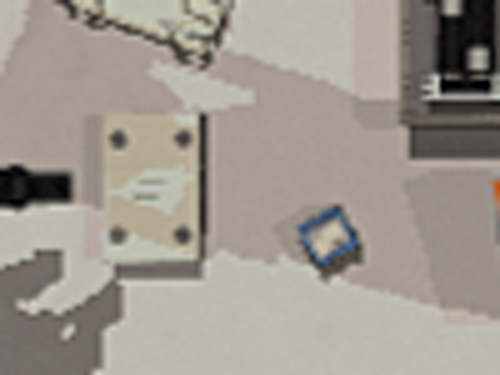

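It lies flat with the outer face up. The four discs are at top-crop (119,139), (183,139), (118,235) and (182,235). Measuring it from the discs.

```bash
cat >> h.py <<'E'
def discs(C,roi,z,win=4):
    x0,y0,x1,y1=roi
    g=C.im[y0:y1,x0:x1].max(2).astype(np.float32)
    bg=cv2.morphologyEx(g,cv2.MORPH_CLOSE,np.ones((7,7)))
    d=bg-g; m=(d>25).astype(np.uint8)
    n,lab,st,_=cv2.connectedComponentsWithStats(m)
    out=[]
    for k in range(1,n):
        if 4<=st[k,4]<=40 and max(st[k,2:4])<=8:
            v,u=np.nonzero(cv2.dilate((lab==k).astype(np.uint8),np.ones((3,3))));w=d[v,u].clip(0)
            out.append((x0+(u*w).sum()/w.sum(),y0+(v*w).sum()/w.sum()))
    return np.array(out),C.ray(np.array(out),z)[:,:2]
E
python3 - <<'E'
from h import *
C=Cam("p2_top.npz")
px,W=discs(C,(179,230,204,266),.02)
print(px.round(2),W.round(4))
C2=Cam("p2_scene.npz")
px2,W2=discs(C2,(163,268,215,312),.02)
print(px2.round(2),W2.round(4))
for w in(W,W2):
    if len(w)==4:
        r=cv2.minAreaRect(w.astype(np.float32)*1000);print(w.mean(0),r)
E
```

```text
[[183.17 237.49]
 [196.4  237.29]
 [190.04 245.85]
 [188.69 248.77]
 [183.1  256.5 ]
 [196.08 256.51]] [[0.4501 0.3693]
 [0.4504 0.3247]
 [0.4219 0.346 ]
 [0.4122 0.3505]
 [0.3866 0.3691]
 [0.3863 0.3255]]
[[191.79 273.72]
 [171.7  279.53]
 [202.68 287.35]
 [208.61 291.88]
 [181.91 293.6 ]
 [185.36 309.96]] [[0.4499 0.3241]
 [0.45   0.3685]
 [0.3861 0.3244]
 [0.3638 0.3206]
 [0.3867 0.3684]
 [0.3292 0.3817]]
```

Both cameras agree: centre (0.418, 0.347), yaw about 0, long spacing 64 mm. The width spacing reads 44 mm instead of 48, so I'll aim presses by the given coordinates. Picking it up across its width.

```bash
python3 - <<'E'
from h import *
from rig import manip
r=down(np.pi/2)
manip.command_gripper(.085,30)
c=(.4183,.3468)
manip.move_to((*c,.12),r)
f0=np.array(manip.get_contact_force())
manip.servo_line((*c,.032),rate=.12)
for z in(.029,.0265,.024):
    manip.servo_line((*c,z),rate=.05)
    f=np.array(manip.get_contact_force())-f0
    print(z,f.round(2),np.round(manip.get_position(),4))
    if abs(f[2])>4: break
manip.command_gripper(.05,30)
print("w",manip.get_width(),np.round(manip.get_position(),4),manip.get_contact_force())
manip.servo_line((*c,.13),rate=.12)
print("w",manip.get_width(),manip.get_contact_force(),manip.get_time())
r=snap(manip,"g3",(160,210,260,285),(110,180,260,290),5)
E
```

```text
0.029 [ 0.8   0.35 -0.41] [0.4186 0.3469 0.0295]
0.0265 [-0.    0.32 -0.97] [0.4183 0.3468 0.0265]
0.024 [ 0.26 -0.05 -0.53] [0.4182 0.3467 0.0238]
w 0.06296794268514237 [0.4183 0.3468 0.0242] [-0.75029608 -0.74678727  3.27339892]
w 0.06306957985105793 [-1.04366698 -0.92487307 -0.6695001 ] 15.2583
```

View pics/g3_scene.png

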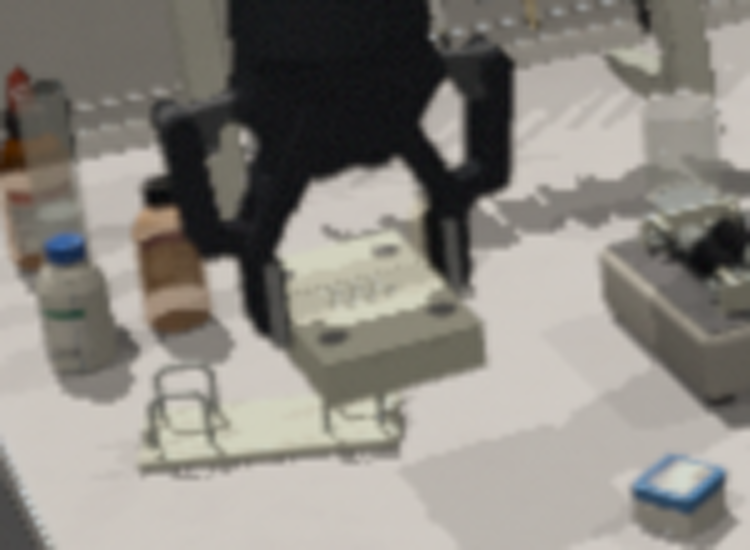

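```bash
python3 - <<'E'
from h import *
s=Cam("scene0.npz");t=Cam("top0.npz")
f=lambda x,y:(222+(x+.5)/10-.5,210+(y+.5)/10-.5)
print("near wall top L,R z.055",s.ray([f(316,275),f(528,222)],.055).round(4))
print("near wall bottom L,R z.04",s.ray([f(330,335),f(530,282)],.04).round(4))
print("far wall top L,R",s.ray([f(163,150),f(355,97)],.055).round(4))
print("deck near corner L,R?, farL",s.ray([f(290,385),f(82,205)],.04).round(4))
print("top deck bottom edge",t.ray([(258,234.7),(258,198)],.04).round(4))
A=cv2.resize(s.im[212:246,235:280],None,fx=17,fy=17,interpolation=cv2.INTER_CUBIC)
cv2.imwrite("pics/sill_s.png",A[:,:,::-1])
E
```

```text
near wall top L,R z.055 [[0.4731 0.1621 0.055 ]
 [0.4711 0.1065 0.055 ]]
near wall bottom L,R z.04 [[0.4706 0.1605 0.04  ]
 [0.4695 0.1073 0.04  ]]
far wall top L,R [[0.5559 0.1618 0.055 ]
 [0.5585 0.107  0.055 ]]
deck near corner L,R?, farL [[0.4531 0.1798 0.04  ]
 [0.5673 0.1795 0.04  ]]
top deck bottom edge [[0.4569 0.1165 0.04  ]
 [0.5785 0.1159 0.04  ]]
```

View pics/sill_s.png

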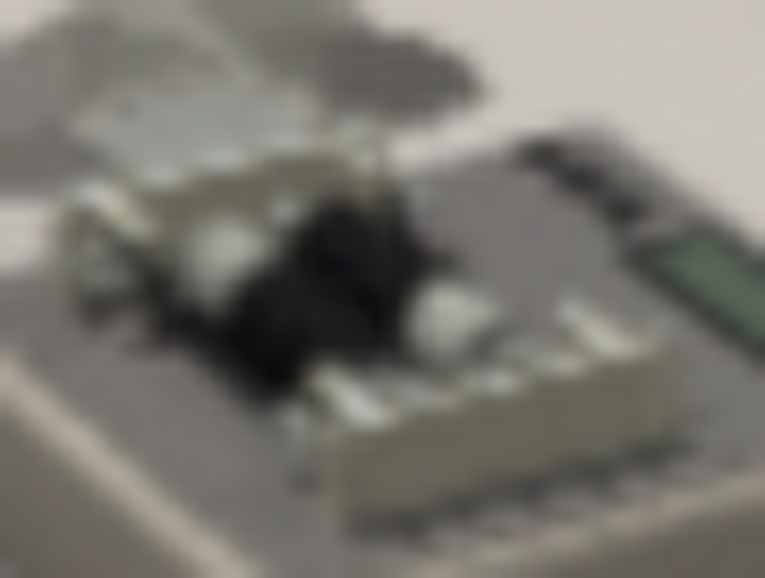

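```bash
python3 - <<'E'
from h import *
from rig import manip
p=np.array(manip.get_position());print(p)
C=Cam("g3_scene.npz")
px,W=discs(C,(165,220,210,255),p[2]-.0242+.02)
print(px.round(2),(W-p[:2]).round(4))
C=Cam("g3_top.npz")
px,W=discs(C,(175,220,206,266),p[2]-.0242+.02)
print(px.round(2),(W-p[:2]).round(4))
E
```

```text
[0.41783886 0.3464146  0.1291083 ]
[[208.22 225.95]
 [186.89 229.82]
 [176.09 238.41]
 [180.68 237.62]
 [176.14 247.12]] [[ 0.0249 -0.0661]
 [ 0.0312 -0.0215]
 [ 0.0044  0.0105]
 [ 0.0029  0.0016]
 [-0.0322  0.0228]]
[[198.47 221.06]
 [176.71 261.98]] [[ 0.0816 -0.0494]
 [-0.045   0.018 ]]
```

View pics/g3_top.png

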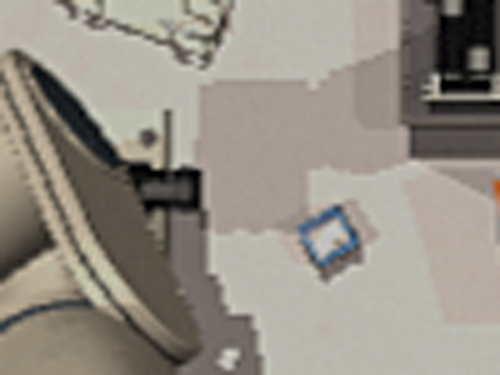

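```bash
python3 - <<'E'
from h import *
from rig import manip
manip.move_to((.517,.1335,.11),down(np.pi/2))
manip.servo_line((.517,.1335,.090),rate=.1)
manip.hold(.2)
print(manip.get_position(),manip.get_contact_force(),manip.get_time())
snap(manip,"h1",(225,190,290,250),(222,190,300,250),10)
E
```

```text
[0.51724532 0.13391251 0.0904379 ] [ 0.29053464 -0.27030739 -0.86584028] 16.8417
```

View pics/h1_scene.png

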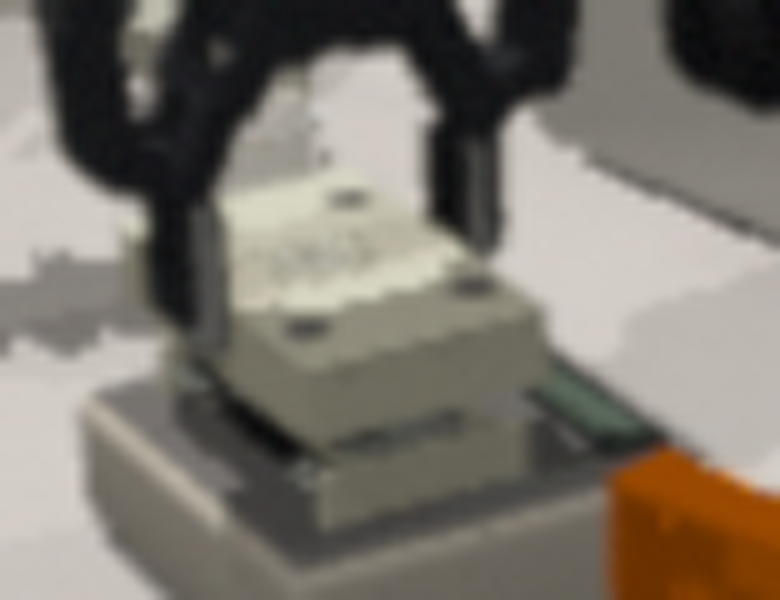

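View pics/h1_top.png

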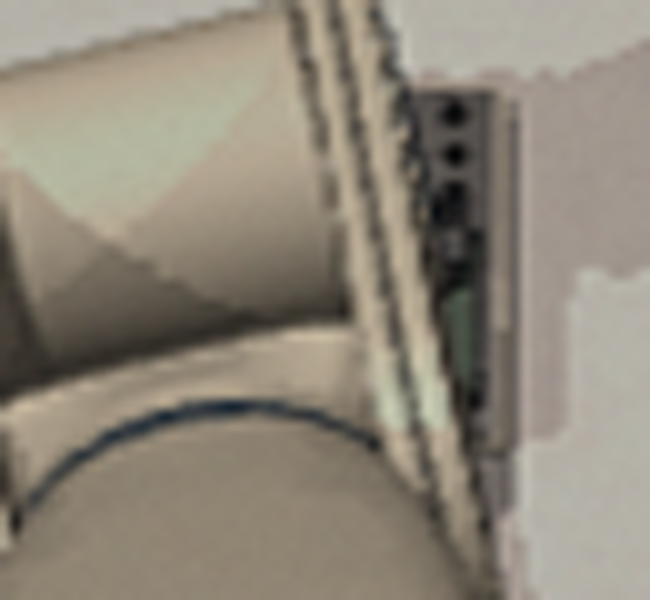

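```bash
python3 - <<'E'
from h import *
s=Cam("h1_scene.npz")
p=np.array([.5171,.1337,.0902])
f=lambda x,y:(222+(x+.5)/10-.5,190+(y+.5)/10-.5)
px,W=discs(s,(240,203,280,226),p[2]-.0242+.02);print(px.round(2),(W-p[:2]).round(4))
print("rim L,R",(s.ray([f(325,447),f(549,385)],p[2]-.0242)[:,:2]-p[:2]).round(4))
R=np.array
Q=[(box((p[0],p[1],0),0,rect(-.05,.05,-.032,.032,p[2]-.0242)),(0,0,255)),(box((p[0],p[1],0),0,rect(-.05,.05,-.032,.032,p[2]-.0042)),(255,0,255)),
 (box((.517,.1335,0),0,rect(-.0455,.0455,-.028,.028,.055)),(0,255,0)),(box((.517,.1335,0),0,rect(-.0455,.0455,-.028,.028,.04)),(0,255,0))]
draw(s,Q,(240,200,285,245),13,"pics/h1ov.png")
E
```

```text
[[277.84 203.45]
 [256.59 209.56]
 [251.56 215.51]
 [257.9  214.24]
 [252.22 222.51]] [[ 0.0381 -0.0863]
 [ 0.032  -0.0219]
 [ 0.0058  0.0056]
 [ 0.0043 -0.0109]
 [-0.0315  0.0229]]
rim L,R [[-0.0524  0.0299]
 [-0.0513 -0.0302]]
```

View pics/h1ov.png

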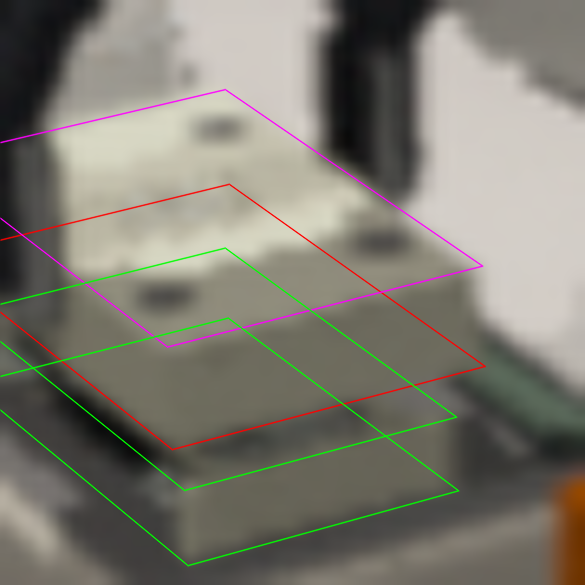

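The projected cover model matches the image, and the sill is centred below it within about 1 mm. Lowering with force feedback: a misfit would stop it near TCP z = 0.079, and a correct seat is at 0.072.

```bash
python3 - <<'E'
from h import *
from rig import manip
c=(.5175,.1337)
manip.servo_line((*c,.084),rate=.08)
manip.hold(.1);f0=np.array(manip.get_contact_force());t0=np.array(manip.get_torque())
for z in np.arange(.082,.0705,-.001):
    manip.servo_line((*c,z),rate=.03)
    f=np.array(manip.get_contact_force())-f0
    print(round(z,4),f.round(2),(np.array(manip.get_torque())-t0).round(2),np.round(manip.get_position(),4))
    if f[2]>6: break
print(manip.get_time())
snap(manip,"s1",None,(222,190,300,250),10)
E
```

```text
0.082 [ 0.69 -0.57 -0.45] [ 0.09  0.04 -0.01] [0.5174 0.1336 0.0819]
0.081 [-0.17 -0.58  0.06] [ 0.03 -0.01 -0.08] [0.5175 0.1337 0.081 ]
0.08 [-1.12 -0.15 -0.24] [ 0.03  0.05 -0.05] [0.5175 0.1337 0.0799]
0.079 [-0.18 -0.51 -0.08] [0.04 0.   0.02] [0.5174 0.1337 0.0789]
0.078 [-0.52 -1.03 -0.18] [-0.08  0.04 -0.08] [0.5174 0.1336 0.0779]
0.077 [-0.05 -2.37 -0.75] [-0.3  -0.13  0.01] [0.5175 0.1335 0.0769]
0.076 [ 0.93 -3.7  -1.2 ] [-0.44 -0.24  0.02] [0.5175 0.1335 0.0759]
0.075 [ 1.34 -4.56  0.28] [-0.79 -0.21 -0.01] [0.5175 0.1335 0.075 ]
0.074 [ 0.66 -5.33  1.07] [-0.91 -0.12  0.12] [0.5175 0.1334 0.074 ]
0.073 [ 0.87 -5.06  0.87] [-1.   -0.12  0.09] [0.5175 0.1334 0.073 ]
0.072 [ 0.34 -7.25  3.16] [-1.14 -0.22  0.01] [0.5177 0.1333 0.0722]
0.071 [ 1.83 -7.45  3.18] [-1.26 -0.37  0.  ] [0.5183 0.1333 0.0714]
20.2917
```

View pics/s1_scene.png

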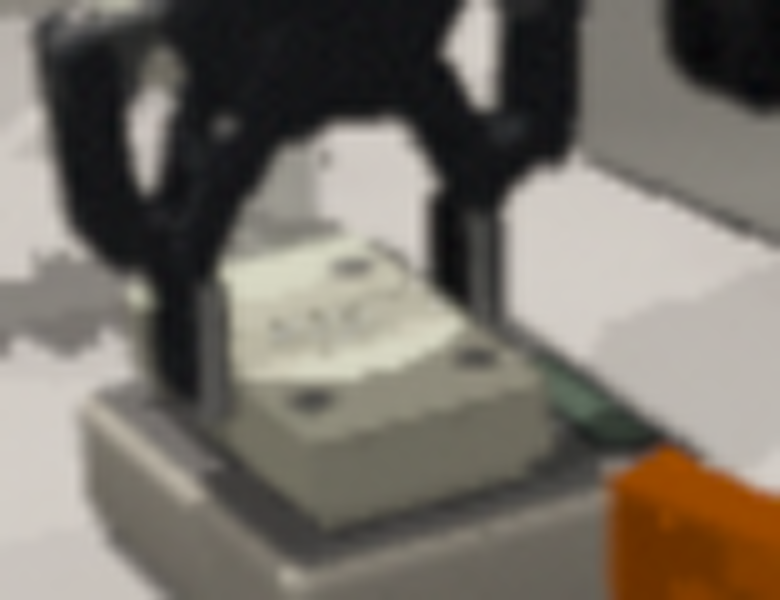

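It passed over the sill and rests on the clips. The −7 N side load shows the seat is about 1 mm further to −y, so I'll relax that way, let go, lift and look.

```bash
python3 - <<'E'
from h import *
from rig import manip
for y in(.1327,.1320):
    manip.servo_line((.5175,y,.0720),rate=.03);print(y,manip.get_contact_force())
manip.command_gripper(.08)
print(manip.get_contact_force())
manip.servo_line((.5175,.1323,.14),rate=.15)
manip.move_to((.40,.133,.25),down(np.pi/2))
snap(manip,"s2",(225,190,290,250),(222,190,300,250),10)
print(manip.get_time())
C=Cam("s2_scene.npz");print(discs(C,(235,205,282,245),.068))
C=Cam("s2_top.npz");print(discs(C,(240,198,266,234),.068))
E
```

```text
0.1327 [ 0.8441088  -1.52353396  1.17069243]
0.132 [ 1.26092663 -0.26871447  0.86095696]
[ 0.66081603 -0.58748264 -0.12466282]
22.5417
(array([[280.49140893, 205.57388316],
       [237.05255141, 223.3335872 ],
       [241.00890869, 220.1091314 ],
       [235.27863777, 230.0619195 ],
       [253.02689076, 229.44537815],
       [279.12761021, 232.17169374],
       [235.65396825, 237.2031746 ],
       [242.65135135, 243.35945946]]), array([[0.57713378, 0.02704713],
       [0.53715309, 0.17212808],
       [0.54919346, 0.15568926],
       [0.50488727, 0.19207279],
       [0.48526898, 0.15553701],
       [0.43926909, 0.11156161],
       [0.46998744, 0.20760678],
       [0.43367011, 0.20780297]]))
(array([[245.2821204 , 205.83737646],
       [258.94201606, 205.65834077],
       [253.13740458, 216.88549618],
       [245.33421751, 225.45888594],
       [258.74951076, 225.3444227 ]]), array([[0.55045671, 0.1556412 ],
       [0.55057895, 0.11115216],
       [0.51421354, 0.13021332],
       [0.48661999, 0.1556772 ],
       [0.48658916, 0.11212853]]))
```

View pics/s2_scene.png

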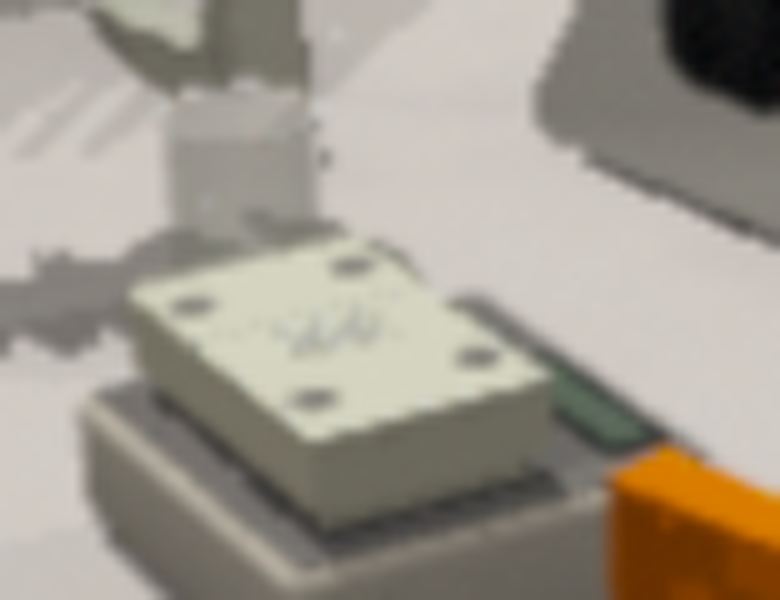

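View pics/s2_top.png

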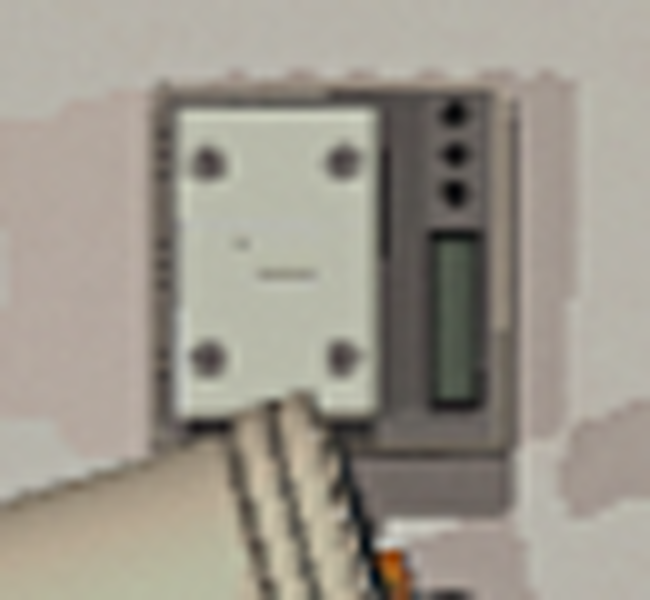

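The cover sits level on the sill. Discs are at top-crop (208,163), (344,161), (209,358) and (343,358), giving centre (0.518, 0.133). Pressing the first corner with closed fingertips.

```bash
cat > press.py <<'E'
from h import *
C0=np.array([.5178,.1330])
def press(manip,sx,sy,fmax=32,zmin=.0815,z0=.091):
    x,y=C0+[sx*.033,sy*.0245]
    manip.servo_line((x,y,.105),down(np.pi/2),rate=.2)
    f0=np.array(manip.get_contact_force())
    manip.servo_line((x,y,z0),rate=.08)
    z=z0
    log=[]
    while z>zmin:
        z-=.001;manip.servo_line((x,y,z),rate=.03)
        f=np.array(manip.get_contact_force())-f0;p=manip.get_position()
        log.append((round(z*1e3,1),round(p[2]*1e3,1),round(f[2],1),round(float(np.hypot(f[0],f[1])),1)))
        if f[2]>fmax: break
    print(sx,sy,log)
    manip.servo_line((x,y,.105),rate=.15)
    print("t",manip.get_time())
E
python3 - <<'E'
from press import *
from rig import manip
manip.command_gripper(0.,20)
manip.move_to((C0[0]-.033,C0[1]+.0245,.12),down(np.pi/2))
press(manip,-1,1)
snap(manip,"k1",None,(222,190,300,250),10)
C=Cam("k1_scene.npz")
E
```

```text
-1 1 [(90.0, np.float64(90.2), np.float64(0.9), 1.5), (89.0, np.float64(89.1), np.float64(0.7), 0.6), (88.0, np.float64(88.1), np.float64(4.1), 2.0), (87.0, np.float64(87.3), np.float64(6.3), 2.8), (86.0, np.float64(86.0), np.float64(3.1), 2.4), (85.0, np.float64(84.7), np.float64(0.3), 1.2), (84.0, np.float64(84.1), np.float64(3.6), 2.1), (83.0, np.float64(83.6), np.float64(9.4), 2.9), (82.0, np.float64(83.3), np.float64(19.1), 5.3), (81.0, np.float64(83.0), np.float64(28.7), 6.7)]
t 27.3333
```

View pics/k1_scene.png

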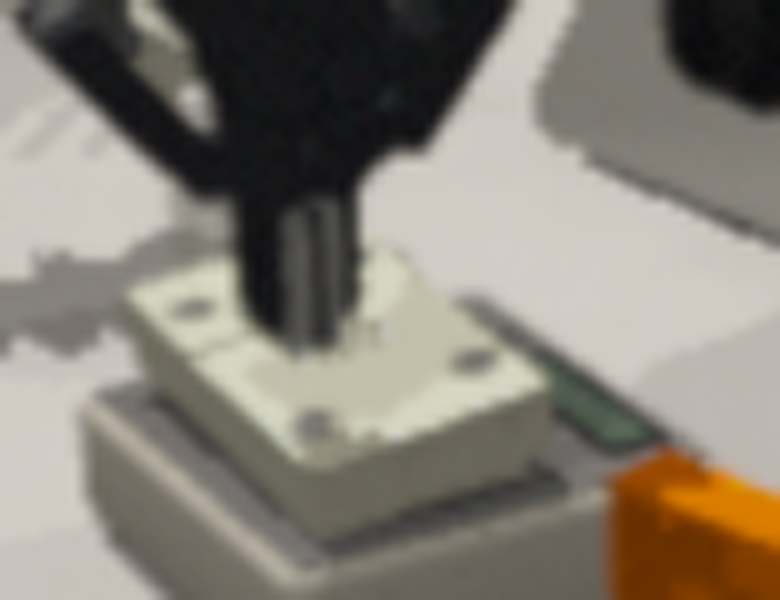

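The near-left corner snapped: the force peaked then dropped, and its disc fell from crop row 398 to 425. Its neighbours are still up. On to the next corners.

```bash
python3 - <<'E'
from press import *
from rig import manip
for s in((-1,-1),(1,-1),(1,1)): press(manip,*s)
manip.move_to((.40,.15,.25),down(np.pi/2))
snap(manip,"k2",(225,190,290,250),(222,190,300,250),10)
print(manip.get_time())
C=Cam("k2_top.npz");print(discs(C,(240,198,266,234),.06))
E
```

```text
-1 -1 [(90.0, np.float64(90.1), np.float64(-0.9), 1.9), (89.0, np.float64(89.2), np.float64(1.3), 1.5), (88.0, np.float64(88.2), np.float64(3.9), 2.5), (87.0, np.float64(87.1), np.float64(3.4), 2.5), (86.0, np.float64(85.7), np.float64(-0.0), 1.5), (85.0, np.float64(84.8), np.float64(0.1), 1.0), (84.0, np.float64(84.0), np.float64(0.5), 1.3), (83.0, np.float64(83.6), np.float64(6.8), 0.4), (82.0, np.float64(83.2), np.float64(17.2), 3.4), (81.0, np.float64(83.0), np.float64(26.9), 4.9)]
t 30.9083
1 -1 [(90.0, np.float64(90.0), np.float64(0.2), 1.2), (89.0, np.float64(89.2), np.float64(2.6), 1.8), (88.0, np.float64(88.3), np.float64(5.1), 0.3), (87.0, np.float64(87.3), np.float64(5.1), 2.1), (86.0, np.float64(85.7), np.float64(0.5), 0.3), (85.0, np.float64(84.7), np.float64(-0.1), 0.9), (84.0, np.float64(84.1), np.float64(2.9), 0.4), (83.0, np.float64(83.5), np.float64(7.3), 1.2), (82.0, np.float64(83.1), np.float64(13.5), 3.4), (81.0, np.float64(82.7), np.float64(17.9), 4.8)]
t 34.525
1 1 [(90.0, np.float64(90.1), np.float64(1.5), 1.0), (89.0, np.float64(89.1), np.float64(0.4), 0.8), (88.0, np.float64(88.1), np.float64(2.5), 1.4), (87.0, np.float64(87.1), np.float64(3.0), 1.5), (86.0, np.float64(85.7), np.float64(1.0), 1.0), (85.0, np.float64(84.8), np.float64(0.6), 0.3), (84.0, np.float64(83.9), np.float64(0.6), 1.0), (83.0, np.float64(82.9), np.float64(0.6), 0.2), (82.0, np.float64(82.1), np.float64(2.6), 0.7), (81.0, np.float64(82.0), np.float64(11.6), 3.6)]
t 38.05
39.0
(array([[245.79558541, 206.15451056],
       [259.15486308, 205.90840415],
       [251.60964912, 218.46637427],
       [259.04457364, 225.56976744]]), array([[0.55007862, 0.15470633],
       [0.55043251, 0.11095591],
       [0.50957326, 0.13583157],
       [0.4861691 , 0.11167137]]))
```

View pics/k2_scene.png

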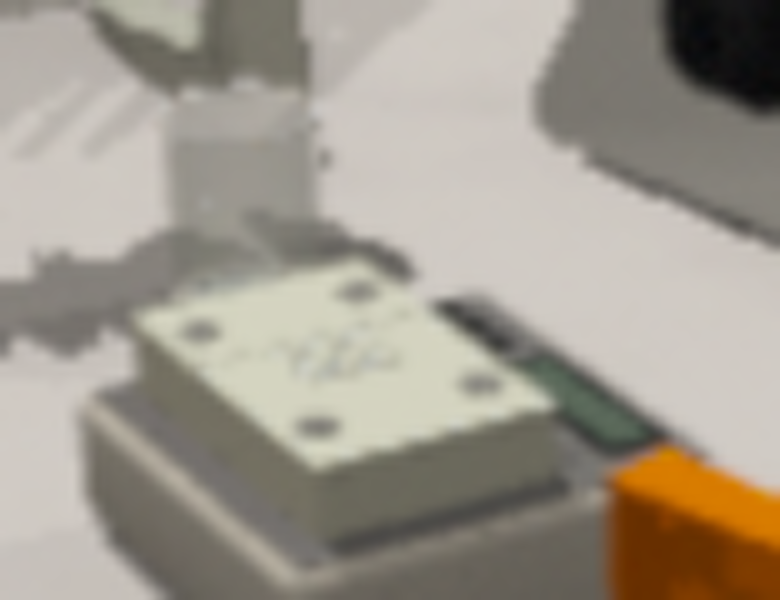

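All four discs have dropped 26–28 crop rows, as expected for about 8 mm. The first three were pressed before their neighbours were down, so I'll do one gentle check round.

```bash
python3 - <<'E'
from press import *
from rig import manip
manip.move_to((C0[0]-.033,C0[1]+.0245,.12),down(np.pi/2))
for s in((-1,1),(-1,-1),(1,-1),(1,1)): press(manip,*s,fmax=20,zmin=.0805,z0=.0845)
manip.move_to((.40,.15,.25),down(np.pi/2));manip.hold(.3)
snap(manip,"k3",(165,190,290,250),(222,190,300,250),10)
print(manip.get_time())
A=Cam("s2_scene.npz");B=Cam("k3_scene.npz")
g=[cv2.cvtColor(c.im,cv2.COLOR_RGB2GRAY) for c in(A,B)]
p0=np.array([[240.9,220.2],[256.7,216.2],[253.0,229.5],[269.4,225.2]])
for q in p0:
    T=g[0][int(q[1])-4:int(q[1])+5,int(q[0])-5:int(q[0])+6]
    S=g[1][int(q[1])-6:int(q[1])+12,int(q[0])-9:int(q[0])+10]
    r=cv2.matchTemplate(S,T,cv2.TM_CCOEFF_NORMED);_,v,_,l=cv2.minMaxLoc(r)
    y,x=l[1],l[0];sub=0
    if 0<y<r.shape[0]-1: a,b,c=r[y-1,x],r[y,x],r[y+1,x];sub=.5*(a-c)/(a-2*b+c)
    print(q,"dv",round(y-2+sub,2),"du",x-4,round(v,2))
E
```

```text
-1 1 [(83.5, np.float64(83.7), np.float64(0.1), 1.6), (82.5, np.float64(82.5), np.float64(-1.1), 1.9), (81.5, np.float64(82.0), np.float64(6.0), 0.5), (80.5, np.float64(81.9), np.float64(18.8), 4.4)]
t 41.6417
-1 -1 [(83.5, np.float64(83.7), np.float64(-0.8), 0.6), (82.5, np.float64(82.6), np.float64(0.3), 0.2), (81.5, np.float64(82.0), np.float64(8.1), 1.8), (80.5, np.float64(81.9), np.float64(20.4), 5.5)]
t 43.7583
1 -1 [(83.5, np.float64(83.6), np.float64(0.7), 1.7), (82.5, np.float64(82.6), np.float64(-0.3), 0.4), (81.5, np.float64(82.0), np.float64(6.7), 1.2), (80.5, np.float64(82.0), np.float64(15.1), 4.3)]
t 45.9667
1 1 [(83.5, np.float64(83.6), np.float64(-0.5), 1.0), (82.5, np.float64(82.6), np.float64(0.1), 0.8), (81.5, np.float64(82.1), np.float64(6.5), 2.9), (80.5, np.float64(82.0), np.float64(15.1), 5.3)]
t 48.0833
49.3333
[240.9 220.2] dv 2.67 du 1 0.92
[256.7 216.2] dv 1.95 du 1 0.77
[253.  229.5] dv 2.84 du 0 0.95
[269.4 225.2] dv 2.71 du 1 0.9
```

View pics/k3_scene.png

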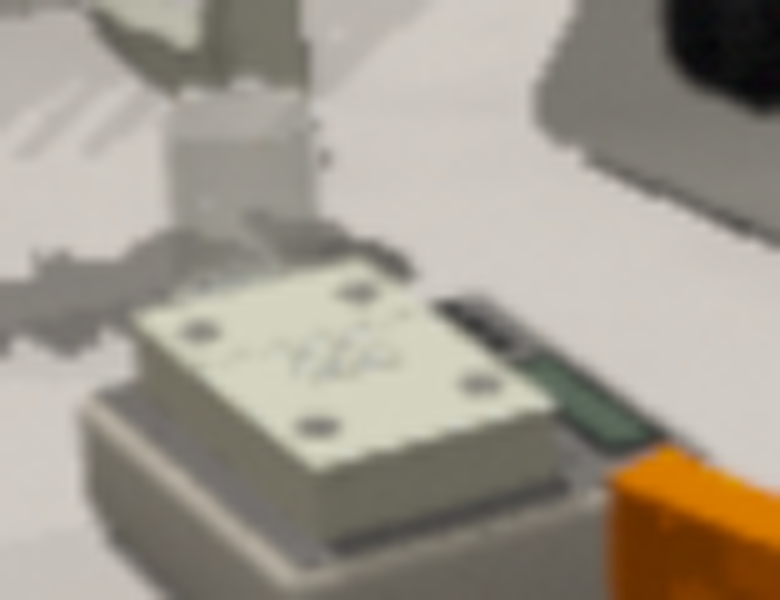

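All four corners stop hard at the same probed height (TCP 0.082, so fingertip 0.060), which is home, and the cover is level in view. The arm is clear, so I'm handing in.

```bash
python3 - <<'E'
from rig import manip
print(manip.get_contact_force(),manip.get_time());manip.sign_off()
E
```

```text
[-0.43779032  0.34636234 -0.07926963] 49.3333
the job is handed in; nothing more can be done
```

The battery cover is clipped onto the instrument at all four corners and sits flush. I handed the job in at 49.3 s of the 69 s allowed; the sign-off gives no verdict.

**What I did:** I pinched the cover out of the stand, leaned it over near (0.42, 0.35) and let it fall flat with its outer face up. I then regripped it across its width and lowered it over the sill. I pressed the corners one at a time with the closed fingertips, at about 29 N at most. After that I made a second gentle round of about 20 N, because the first three corners had been pressed before their neighbours were down.

**Last checks:**
- **Seating:** in the second round all four corners stopped hard at the same fingertip height, 0.060 m, which is 20 mm above the deck.
- **Image check:** three corner discs had dropped by about 2.7–2.8 px, which fits about 8 mm. The match on the far-right disc was weaker and read 1.95 px, but its fingertip height agreed with the others.
- **Centring:** the top view showed the cover centred at about (0.518, 0.133) when set on. I did not remeasure this precisely after the last presses.
- **Bystanders:** they were never approached closely. I did not measure their positions again at the end.

**Disagreements:**
- The disc marks measured about 44 mm apart across the width, not the 48 mm given.
- The force peaks during snapping read only 3–6 N, below the stated 15 N, probably because I sampled only every millimetre.

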